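# Violin and cello fitting-up kits

## Task

Make up the two fitting-up kits from the loose fittings on the bench: the violin's bridge, tailpiece and chin rest go into the square tray, the cello's bridge and tailpiece (the bigger of each pair) into the long tray. Lay every piece flat on the felt, same side up as it lies now, beside the others and not on top of them or over the rim, and set it down rather than dropping it. Leave the glue jar and the little brass plane where they are.

Things in the scene. Friction and masses are not known exactly. Their poses are not given: they have to be found in the camera images.
- violin_bridge_mid (a point): Small loose pale maple violin bridge blank lying flat, 12 g: 41 mm wide over its feet, 34 mm from feet to crown, 6.5 mm thick at the feet, 5 mm at the crown. The point is its centre, 3.2 mm over the surface it lies on. x points from feet to crown, y along the width, z up. Around the centre (knees and shoulders, a notch between) it is 33 mm wide in y: grip there, fingertips close to the surface.
- cello_bridge_mid (a point): Large loose pale maple bridge blank of a half-size cello lying flat, 22 g, shaped like the violin's: 72 mm wide over its feet, 74 mm from feet to crown, 10 mm thick at the feet, 8 mm at the crown. The point is its centre, 5 mm over the surface. x points from feet to crown, y along the width, z up. Around the centre (knees and shoulders, a notch between) it is 58 mm wide in y.
- violin_tailpiece_mid (a point): Loose black ebony violin tailpiece, 30 g, lying on its flat side, arched side with white fret and one steel tuner up: 112 mm long, tapering from 42 mm wide near the string end (+x) to 22 mm at the narrow end, 32 mm at the middle; 14 mm high, sides upright for the lowest 7 mm. The point is its centre, 7 mm over the surface. x along its length, y across, z up.
- cello_tailpiece_mid (a point): Loose black ebony tailpiece of a half-size cello, 75 g, four steel tuners, lying on its flat side: 190 mm long, tapering from 50 mm wide near the string end (+x) to 28 mm at the narrow end, 39 mm at the middle; 18 mm high, sides upright for the lowest 8 mm. The point is its centre, 9 mm over the surface. x along its length, y across, z up.
- chin_rest_mid (a point): Loose black ebony violin chin rest, 60 g, lying cup down, steel clamp up: egg-shaped cup 100 mm long (x), 64 mm wide (y), 18 mm high. Over the cup at y = +18 mm stands the clamp: two barrels (x = -15, +15 mm) under a cork-faced bar 44 mm in x, 14 mm in y, from 39 to 48 mm over the surface; grip this bar across y. The point is over the cup's centre, 24 mm over the surface; z up.
- square_tray: Square plywood kit tray lined with grey felt, fixed, for the violin: 176 by 176 mm inside, floor 6 mm thick, walls 7 mm thick and 28 mm high over the bench. The origin is the centre of its underside, at bench height; x and y run along its sides (x roughly away from the robot).
- long_tray: Long plywood kit tray lined with grey felt, fixed, for the cello: 240 mm long inside in x, 176 mm in y, floor 6 mm thick, walls 7 mm thick and 28 mm high over the bench. The origin is the centre of its underside, at bench height; x runs along its length (roughly away from the robot).
- glue_jar: Bystander: amber glass jar with a dark lid, 54 mm across, 58 mm high; origin at the centre of its underside. Not to be moved.
- thumb_plane: Bystander: small brass plane, 64 by 26 mm, 28 mm high; origin at the centre of its underside. Not to be moved.

How it is judged:
At the end, for the whole second after the job is handed in: Violin bridge, tailpiece and chin rest in the square tray, cello bridge and tailpiece in the long one, each at rest, flat on the tray's floor (centre within 3 mm of its resting height, tilt under 0.06 rad, same side up) and centred inside the inner walls, so on no wall or other piece (x of violin_bridge_mid in the frame of square_tray between -0.088 and 0.088 m and y of violin_bridge_mid in the frame of square_tray between -0.088 and 0.088 m and z of violin_bridge_mid in the frame of square_tray between 0.00625 and 0.01225 m and angle between each of violin_bridge_mid, violin_tailpiece_mid, chin_rest_mid, cello_bridge_mid, cello_tailpiece_mid's own z axis and vertical below 0.06 rad and linear speed of each of violin_bridge, violin_tailpiece, chin_rest, cello_bridge, cello_tailpiece below 0.02 m/s and angular speed of each of violin_bridge, violin_tailpiece, chin_rest, cello_bridge, cello_tailpiece below 0.2 rad/s and x of violin_tailpiece_mid in the frame of square_tray between -0.088 and 0.088 m and y of violin_tailpiece_mid in the frame of square_tray between -0.088 and 0.088 m and z of violin_tailpiece_mid in the frame of square_tray between 0.01 and 0.016 m and x of chin_rest_mid in the frame of square_tray between -0.088 and 0.088 m and y of chin_rest_mid in the frame of square_tray between -0.088 and 0.088 m and z of chin_rest_mid in the frame of square_tray between 0.027 and 0.033 m and x of cello_bridge_mid in the frame of long_tray between -0.12 and 0.12 m and y of cello_bridge_mid in the frame of long_tray between -0.088 and 0.088 m and z of cello_bridge_mid in the frame of long_tray between 0.008 and 0.014 m and x of cello_tailpiece_mid in the frame of long_tray between -0.12 and 0.12 m and y of cello_tailpiece_mid in the frame of long_tray between -0.088 and 0.088 m and z of cello_tailpiece_mid in the frame of long_tray between 0.012 and 0.018 m); the robot touches nothing.
It fails at once if a fitting is dropped or thrown: it moves faster than 0.7 m/s (a fall of about 25 mm) while the fingers do not touch it ((linear speed of violin_bridge above 0.7 m/s and contact force between violin_bridge and the fingers below 0.01 N) or (linear speed of violin_tailpiece above 0.7 m/s and contact force between violin_tailpiece and the fingers below 0.01 N) or (linear speed of chin_rest above 0.7 m/s and contact force between chin_rest and the fingers below 0.01 N) or (linear speed of cello_bridge above 0.7 m/s and contact force between cello_bridge and the fingers below 0.01 N) or (linear speed of cello_tailpiece above 0.7 m/s and contact force between cello_tailpiece and the fingers below 0.01 N)).
It fails at once if the glue jar or the thumb plane is shifted by more than 25 mm (distance of any of glue_jar, thumb_plane from where it was at the start of the episode above 0.025 m).
It also fails if it takes over 128 s, if anything falls off the work surface, if the arm or the gripper's body presses on something with over 40 N, if the wrist force passes 120 N, or if a joint passes its speed limit or range.

## Robot

A 6-joint arm with a two-finger parallel gripper is mounted at the origin on the work surface. World frame = base frame: x ahead of the robot, y to its left, z up, the work surface at z = 0. Lengths are in m, angles in rad, forces in N, time in s.
With the tool pointing down it reaches from about 0.3 to 1 m from the base axis. Payload 5.1 kg.
Tool frame: the origin (TCP) lies midway between the tips of the shut fingers; the grasp point (between the pads) lies 19 mm behind it; z points along the fingers, y is the line along which they close (so a half turn about z gives the same grasp; the last joint's range is limited). The gripper opens to 95 mm and grips with 3 to 60 N. Pads are 20 mm wide; open, the fingers measure 119 mm over their backs; the gripper's body (75 mm by 180 mm) begins 59 mm behind the grasp point.
Start: joints at [1.139, 0.124, 1.65, -0, 1.367, -0.083], TCP at [0.222, 0.611, 0.215] pointing down, gripper open.
Joint ranges: [-2.61, 2.61], [-1.02, 2.33], [0.03, 2.71], [-1.35, 4.49], [0.32, 2.68], [-2.91, 2.91]. Speed limits (rad/s): [2.57, 2.57, 3.14, 3.14, 3.14, 3.14].

## Interface

Orientations are given as a unit quaternion [x, y, z, w].
In Python, from cell import robot, eoat, planner, telemetry, imaging, job gives the robot as it stands. The module is installed in compiled form; this text tells all that it offers. Calls block until the motion is done:
- robot.move_pose(position, orientation): joint-space move of the TCP to a pose.
- robot.movel(position, speed=0.15, rotation=None, contact_N=None): straight line of the TCP; rotation=None keeps the orientation; speed is the mean speed in m/s. With contact_N (N) it stops when the force on the tool has changed by that much, and returns True; else False.
- robot.goto_joints(angles): joint-space move.
- eoat.command_gripper(opening, effort=None): finger opening in m; effort is the grip in N (None keeps the last); returns when the fingers have stopped.
- robot.wait(seconds).
- planner.solve_ik(position, orientation): joint angles nearest the present ones, or None.
- telemetry.observe(): the state.
- imaging.get_image(name): name is "side" or "top" or "wrist"; returns the picture (400x640x3 uint8, red, green, blue); there is no depth.
- imaging.camera_model(name): a dict with "fx", "fy", "cx", "cy" (pixels), "k1" (the pictures are not rectified: a ray, as slopes to the right and down, at radius r is drawn at 1 + k1 r^2 times it, then the intrinsics apply), "world_from_camera" (4x4, takes a point from camera to world coordinates); the wrist camera has in their place "hand_eye" (4x4, takes a point from camera to tool coordinates, whose origin is the TCP and whose axes are the flange's). Camera axes: x right, y up, looking along -z (the intrinsics and any distortion apply to the point x, -y, -z); pixel columns grow to the right and rows downward; lengths in m; the calibration is good to about 2 mm. A picture is of the moment at which its call begins: read the wrist's pose just before it. camera_model takes no time and is no camera call.
A pose or a line that the arm cannot do raises robot.PlanningError and nothing moves.
- job.sign_off(): hands the job in; it is judged then, once.
The state is a dict: "t": time; "qpos": joint angles; "qd": joint speeds; "effort": joint torques, N m; "tool_pos": TCP position; "tool_rot": TCP orientation; "force": force on the tool from outside, world axes, zero at the start; "torque": the same for the moment, N m; "finger_gap": finger opening in m; "grasp_force": force on a finger pad.
Only numpy, scipy, OpenCV 4.12 (cv2) and the standard library are available. Lean on these libraries where they do the work, as an engineer would, in place of code of your own. Each camera call takes 0.05 s, during which the arm holds its last target. There are 200 camera calls.

## Working session

There is one attempt and no reset: what is moved stays moved. The work goes in short steps, each a Python script; the robot and the scene stay as the last script left them, time stands still between calls to the robot, and variables do not carry over. Pictures are saved under pics/ and viewed, at most 14 in all, crops included, and the job is handed in when it is done.

```bash
mkdir -p pics; python3 - <<'E'
from cell import robot, eoat, planner, telemetry, imaging, job
import cv2,numpy as np
for n in("top","side","wrist"):
    cv2.imwrite(f"pics/{n}0.png",cv2.resize(imaging.get_image(n)[:,:,::-1],(800,500),interpolation=cv2.INTER_CUBIC)); m=imaging.camera_model(n)
    print(n,{k:np.round(v,3).tolist() for k,v in m.items()})
s=telemetry.observe();print(s["t"],s["tool_pos"],s["tool_rot"])
E
```

```text
top {'fx': 416.481, 'fy': 416.481, 'cx': 326.468, 'cy': 200.98, 'k1': -0.111, 'world_from_camera': [[0.029, 0.984, -0.175, 0.427], [-0.999, 0.032, 0.014, 0.019], [0.019, 0.175, 0.984, 0.942], [0.0, 0.0, 0.0, 1.0]]}
side {'fx': 393.406, 'fy': 393.406, 'cx': 314.634, 'cy': 201.022, 'k1': 0.032, 'world_from_camera': [[0.978, 0.115, -0.171, 0.44], [-0.206, 0.478, -0.854, -0.716], [-0.016, 0.871, 0.492, 0.479], [0.0, 0.0, 0.0, 1.0]]}
wrist {'fx': 301.607, 'fy': 301.607, 'cx': 321.202, 'cy': 201.349, 'k1': -0.038, 'hand_eye': [[-0.0, 0.966, 0.259, 0.073], [1.0, 0.0, -0.0, -0.002], [-0.0, 0.259, -0.966, -0.171], [0.0, 0.0, 0.0, 1.0]]}
0.15 [0.22195524 0.61040399 0.21364517] [ 1.73509230e-01  9.84831914e-01 -7.78934201e-04 -2.05333493e-04]
```

View pics/top0.png

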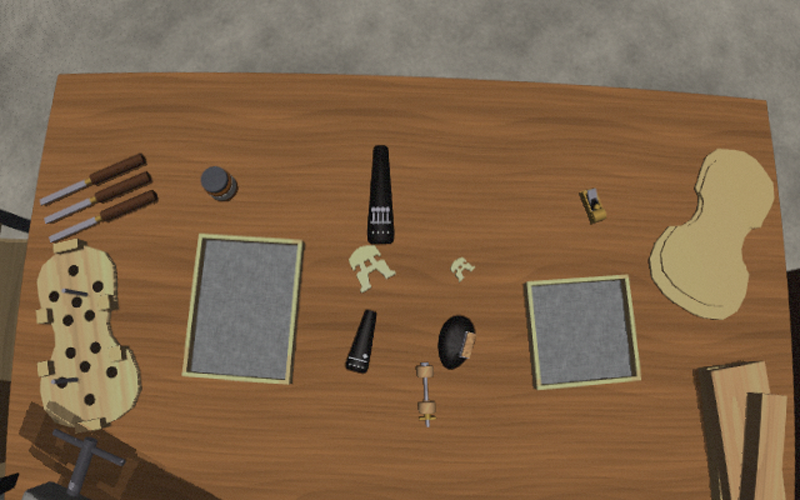

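```bash
cat > h.py <<'E'
from cell import robot, eoat, planner, telemetry, imaging, job
import cv2,numpy as np
from scipy.spatial.transform import Rotation as R
def p2w(cam,uv,z,T=None):
    m=imaging.camera_model(cam); W=m["world_from_camera"] if T is None else T
    W=np.array(W); d=np.array([(uv[0]-m["cx"])/m["fx"],(uv[1]-m["cy"])/m["fy"]]); s=d.copy()
    for _ in range(10): s=d/(1+m["k1"]*(s@s))
    r=W[:3,:3]@np.array([s[0],-s[1],-1]); o=W[:3,3]
    return o+r*(z-o[2])/r[2]
def wristT():
    s=telemetry.observe(); T=np.eye(4); T[:3,:3]=R.from_quat(s["tool_rot"]).as_matrix(); T[:3,3]=s["tool_pos"]
    return T@np.array(imaging.camera_model("wrist")["hand_eye"])
E
python3 - <<'E'
from h import *
im=imaging.get_image("top")[:,:,::-1]
rs=lambda a,k:cv2.resize(a,None,fx=k,fy=k,interpolation=cv2.INTER_CUBIC)
o=np.zeros((600,800,3),np.uint8)
o[:,:360]=rs(im[110:310,270:390],3)
o[:300,370:610]=rs(im[180:330,140:260],2)   # x0=140,y0=180
o[310:560,370:610]=rs(im[210:335,410:530],2) # x0=410,y0=210
cv2.imwrite("pics/mos.png",o)
E
```

```text
(no output)
```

View pics/mos.png

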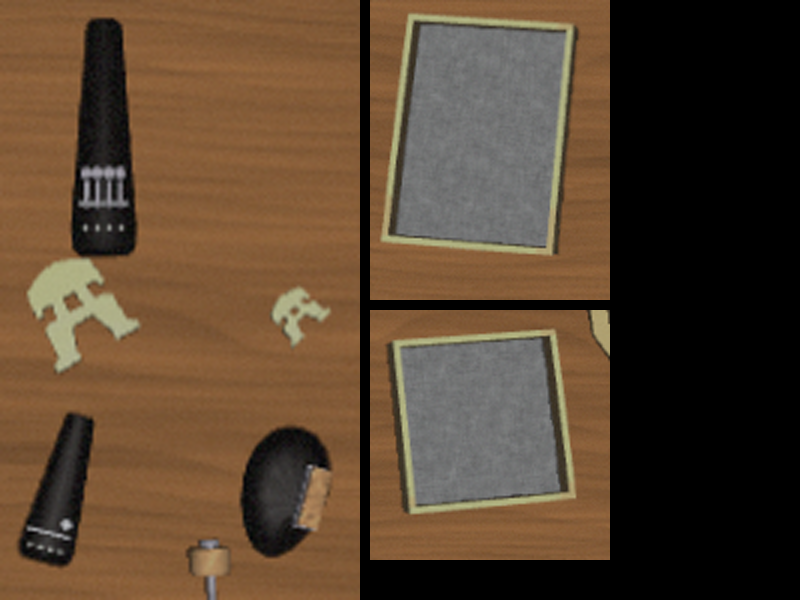

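View pics/side0.png

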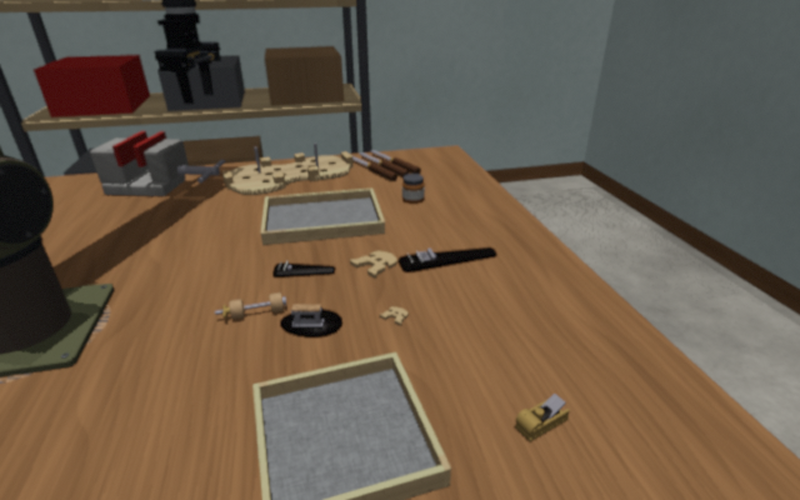

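```bash
python3 - <<'E'
from h import *
C=lambda x,y:(270+x/3-.33,110+y/3-.33)
L=lambda x,y:(140+(x-370)/2-.25,180+y/2-.25)
S=lambda x,y:(410+(x-370)/2-.25,210+(y-310)/2-.25)
def pr(n,a): print(n,np.round(np.array(a)[:,:2],3).tolist())
pr("ctp narrow,wide",[p2w("top",C(104,18),.008),p2w("top",C(104,254),.008)])
pr("cbr feet mid, c, footL,footR",[p2w("top",C(*q),.008) for q in((99,350),(75,309),(60,373),(138,328))])
pr("vbr feet mid, c",[p2w("top",C(*q),.005) for q in((312,329),(297,313))])
pr("vtp n,w",[p2w("top",C(*q),.007) for q in((80,415),(45,563))])
pr("bar c, top, bot",[p2w("top",C(*q),.048) for q in((314,498),(322,467),(308,530))])
pr("cup",[p2w("top",C(*q),.008) for q in((292,427),(270,555),(241,490),(330,490))])
pr("long",[p2w("top",L(*q),.028) for q in((411,15),(576,25),(553,253),(382,241))])
pr("sq",[p2w("top",S(*q),.028) for q in((391,342),(554,330),(575,496),(409,513))])
E
```

```text
ctp narrow,wide [[0.797, 0.065], [0.607, 0.057]]
cbr feet mid, c, footL,footR [[0.534, 0.058], [0.564, 0.078], [0.515, 0.087], [0.551, 0.03]]
vbr feet mid, c [[0.555, -0.102], [0.567, -0.091]]
vtp n,w [[0.485, 0.071], [0.375, 0.092]]
bar c, top, bot [[0.428, -0.099], [0.45, -0.105], [0.406, -0.095]]
cup [[0.48, -0.088], [0.386, -0.073], [0.433, -0.05], [0.434, -0.117]]
long [[0.609, 0.384], [0.604, 0.195], [0.353, 0.205], [0.357, 0.395]]
sq [[0.54, -0.204], [0.559, -0.393], [0.374, -0.412], [0.354, -0.223]]
```

```bash
cat >> h.py <<'E'
def quat(psi):  # tool down, tool y at world angle psi
    a=(psi+np.pi/2)/2
    return np.array([np.cos(a),np.sin(a),0,0])
def choose(pos,psi):
    best=None
    q0=np.array(telemetry.observe()["qpos"])
    for k in(-1,0,1):
        if k==-1: continue
        j=planner.solve_ik(list(pos),list(quat(psi+k*np.pi)))
        if j is None: continue
        c=abs(j[5])
        if best is None or c<best[0]: best=(c,psi+k*np.pi,j)
    return best
E
python3 - <<'E'
from h import *
print(choose((.53,0,.2),0.0))
b=choose((.53,0,.2),1.57); print(b)
for n,p,psi in(("ctp",(.702,.061,.003),.042+np.pi/2),("cbr",(.565,.078,.003),.57+np.pi/2),("vbr",(.567,-.091,.003),.75+np.pi/2),("vtp",(.43,.0815,.003),-.19+np.pi/2),("ch",(.428,-.099,.034),-.22+np.pi/2),("L",(.481,.295,.1),-.042+np.pi/2),("S",(.457,-.308,.1),.102+np.pi/2)):
    c=choose(p,psi); print(n,None if c is None else (c[1]-psi,np.round(c[2],2)))
robot.move_pose([.53,0,.2],list(quat(b[1])))
T=wristT(); np.save("T1.npy",T)
im=imaging.get_image("wrist")[:,:,::-1]; cv2.imwrite("pics/w1raw.png",im)
cv2.imwrite("pics/w1.png",cv2.resize(im,(800,500),interpolation=cv2.INTER_CUBIC)); print(telemetry.observe()["t"])
E
```

```text
(np.float64(0.10130526512642657), 0.0, array([-1.01305265e-01, -1.34186769e-01,  1.93210785e+00, -4.44089210e-16,
        1.34367157e+00, -1.01305265e-01]))
(np.float64(1.4702873884633663), 4.711592653589793, array([-1.01305265e-01, -1.34186769e-01,  1.93210785e+00, -4.44089210e-16,
        1.34367157e+00,  1.47028739e+00]))
ctp (3.141592653589793, array([ 0.01,  0.43,  1.65, -0.  ,  1.06,  1.54]))
cbr (3.1415926535897936, array([ 0.04,  0.18,  1.98, -0.  ,  0.99,  1.04]))
vbr (3.141592653589793, array([-0.25,  0.18,  1.97, -0.  ,  0.99,  0.57]))
vtp (0.0, array([ 0.06, -0.11,  2.28, -0.  ,  0.98, -1.32]))
ch (3.141592653589793, array([-0.35, -0.16,  2.26, -0.  ,  1.05,  1.44]))
L (0.0, array([ 0.46,  0.04,  1.94, -0.  ,  1.16, -1.07]))
S (3.141592653589793, array([-0.69,  0.01,  1.97, -0.  ,  1.16,  0.78]))
2.6833
```

View pics/w1.png

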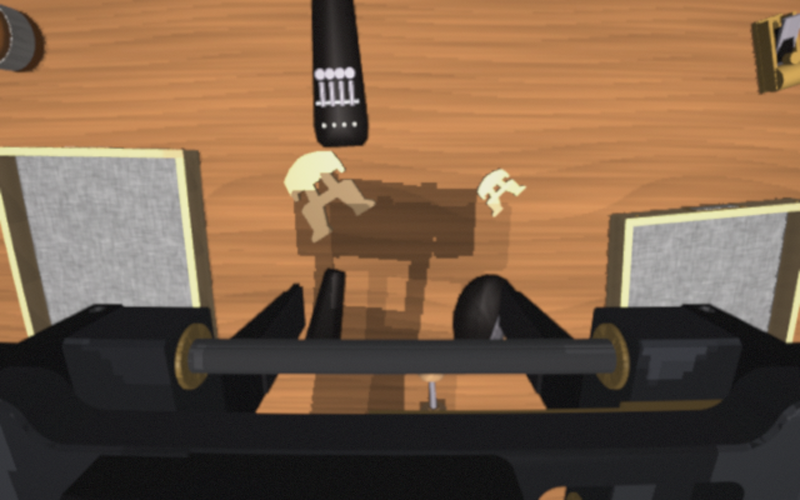

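```bash
python3 - <<'E'
import cv2
im=cv2.imread("pics/w1raw.png")
a=cv2.resize(im[110:200,222:307],None,fx=4.6,fy=4.6,interpolation=cv2.INTER_CUBIC)
b=cv2.resize(im[110:200,370:430],None,fx=4.6,fy=4.6,interpolation=cv2.INTER_CUBIC)
cv2.imwrite("pics/w1c.png",cv2.hconcat([a,b])); print(a.shape,b.shape)
E
```

```text
(414, 391, 3) (414, 276, 3)
```

View pics/w1c.png

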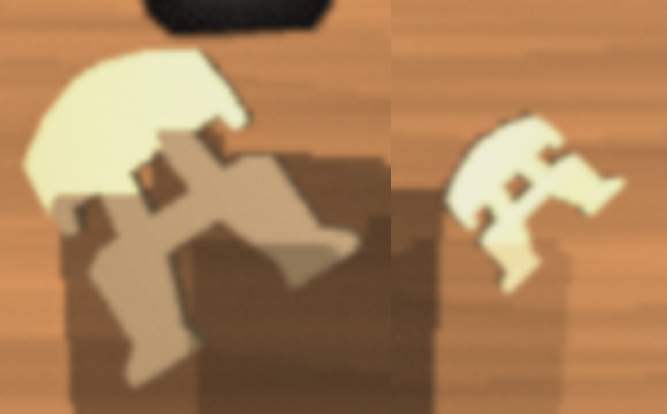

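```bash
python3 - <<'E'
from h import *
T=np.load("T1.npy")
A=lambda x,y:(222+x/4.6-.4,110+y/4.6-.4)
B=lambda x,y:(370+(x-391)/4.6-.4,110+y/4.6-.4)
f=lambda uv,z:np.round(p2w("wrist",uv,z,T)[:2],4)
g=lambda a,b:np.arctan2(*(b-a)[::-1])
a,b,c=f(A(130,387),.008),f(A(358,245),.008),f(A(171,199),.008)
print("cbr",a,b,c,"yaw",g(b,a)-np.pi/2,np.linalg.norm(a-b))
a,b,c=f(B(508,292),.005),f(B(626,182),.005),f(B(521,188),.005)
print("vbr",a,b,c,"yaw",g(b,a)-np.pi/2,np.linalg.norm(a-b))
W=lambda x,y:(x/1.25-.1,y/1.25-.1)
print("ctp wide end",f(W(341,145),.01),"dots",f(W(340,125),.017))
print("vtp narrow",f(W(335,269),.007))
print("sq far-left corner",f(W(612,216),.028),"long far right",f(W(186,150),.028))
E
```

```text
cbr [0.5144 0.0876] [0.5526 0.0253] [0.5647 0.0739] yaw 0.5500413577524568 0.07307892993195782
vbr [ 0.5397 -0.0917] [ 0.569 -0.121] [ 0.5673 -0.0934] yaw 0.7853981633974483 0.041436457377531676
ctp wide end [0.6074 0.0552] dots [0.6247 0.0543]
vtp narrow [0.4863 0.0666]
sq far-left corner [ 0.5444 -0.1966] long far right [0.6039 0.1914]
```

```bash
cat >> h.py <<'E'
TR={"L":((.481,.2935),-.042),"S":((.458,-.306),.102)}
def pickplace(p,yaw,zp,w,tray,tp,off=0.0,pre=16e-3,rel=14e-3,effort=30):
    """p: piece centre, off: grasp point along piece y; w: width gripped; tp: centre target in tray frame"""
    zc=.13
    y=np.array([-np.sin(yaw),np.cos(yaw)]); g=np.array(p)+off*y
    _,psi,_=choose((*g,zp),yaw+np.pi/2)
    eoat.command_gripper(w+pre,effort)
    robot.move_pose([*g,zc-.03],list(quat(psi)))
    robot.movel([*g,zp+.015],speed=.2)
    hit=robot.movel([*g,zp],speed=.04,contact_N=6)
    z0=telemetry.observe()["tool_pos"][2]
    eoat.command_gripper(max(w-.015,0),effort)
    s=telemetry.observe(); print("pick hit",hit,"z",round(z0,4),"gap",round(s["finger_gap"],4),"f",round(float(np.max(s["grasp_force"])),1))
    if s["finger_gap"]<w-.01: print("MISSED"); return False
    robot.movel([*g,zc],speed=.15)
    c,ty=TR[tray]; M=lambda a:np.array([[np.cos(a),-np.sin(a)],[np.sin(a),np.cos(a)]])
    t=np.array(c)+M(ty)@np.array(tp)
    _,psi2,_=choose((*t,zc),ty+np.pi/2)
    yf=yaw+psi2-psi; t=t+off*np.array([-np.sin(yf),np.cos(yf)])
    robot.move_pose([*t,zc],list(quat(psi2)))
    print("carry gap",round(telemetry.observe()["finger_gap"],4))
    zt=z0+.0065
    robot.movel([*t,zt+.012],speed=.15)
    hit=robot.movel([*t,zt-.001],speed=.03,contact_N=4)
    print("place hit",hit,"dz",round(telemetry.observe()["tool_pos"][2]-z0-.006,4))
    eoat.command_gripper(w+rel)
    robot.movel([*t,zc],speed=.15)
    print("t",telemetry.observe()["t"]); return True
E
python3 - <<'E'
from h import *
pickplace((.702,.0595),np.pi+.042,.004,.039,"L",(0,-.042))
cv2.imwrite("pics/t1.png",imaging.get_image("top")[100:330,120:440,::-1].repeat(2,0).repeat(2,1))
E
```

```text
pick hit False z 0.0037 gap 0.04 f 29.9
carry gap 0.0392
place hit True dz -0.0002
t 11.9417
```

View pics/t1.png

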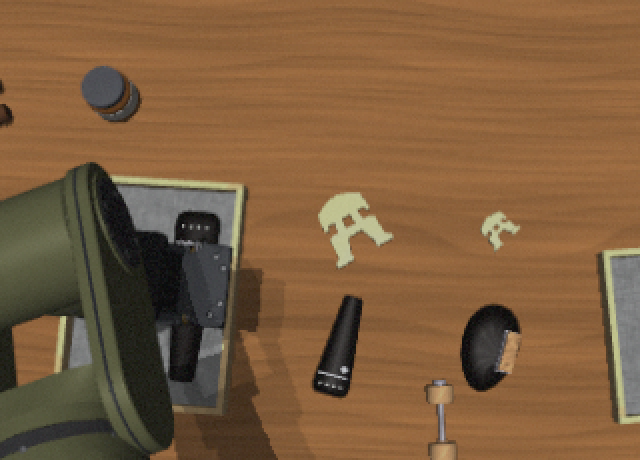

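```bash
python3 - <<'E'
from h import *
pickplace((.565,.075),.555,.0025,.058,"L",(0,.038)) and pickplace((.567,-.0925),.78,.0025,.033,"S",(.052,.042),effort=15) 
cv2.imwrite("pics/t2.png",imaging.get_image("top")[100:350,120:520,::-1].repeat(2,0).repeat(2,1))
E
```

```text
pick hit False z 0.0023 gap 0.057 f 30.0
carry gap 0.0567
place hit True dz -0.0003
t 21.6583
pick hit False z 0.0024 gap 0.0325 f 15.0
carry gap 0.0323
place hit True dz -0.0003
t 29.9667
```

View pics/t2.png

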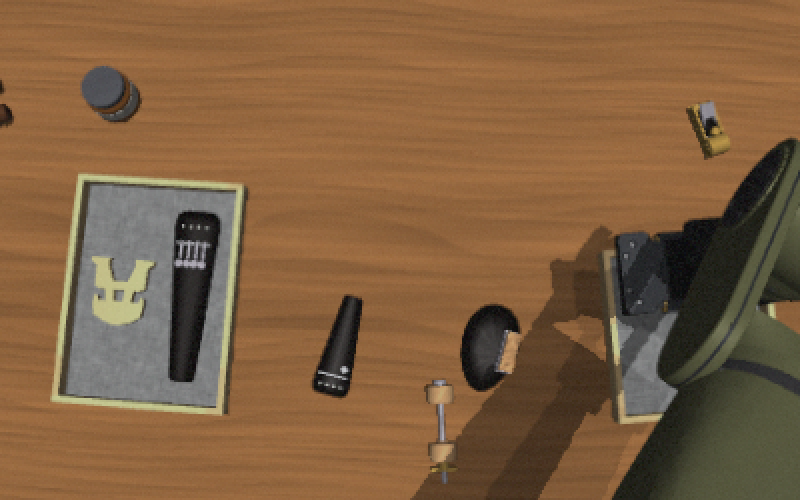

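```bash
python3 - <<'E'
from h import *
pickplace((.430,.080),np.pi-.19,.0035,.032,"S",(0,-.045)) and pickplace((.432,-.0814),np.pi-.22,.036,.014,"S",(-.030,.046),off=.018,pre=.02)
robot.move_pose([.5,.1,.2],list(quat(np.pi)) if False else telemetry.observe()["tool_rot"])
cv2.imwrite("pics/t3.png",cv2.resize(imaging.get_image("top")[190:330,400:530,::-1],None,fx=4,fy=4,interpolation=cv2.INTER_CUBIC))
s=telemetry.observe();print(s["t"],s["tool_pos"])
E
```

```text
pick hit False z 0.0034 gap 0.0326 f 29.8
carry gap 0.0325
place hit True dz -0.0005
t 39.2417
pick hit False z 0.0359 gap 0.0138 f 30.0
carry gap 0.0134
place hit True dz 0.0001
t 46.0333
47.55 [0.49993703 0.09906276 0.19946506]
```

View pics/t3.png

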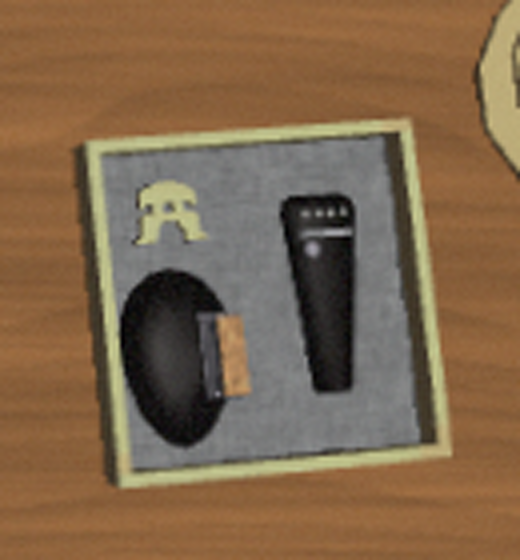

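```bash
python3 - <<'E'
from h import *
cv2.imwrite("pics/s3.png",cv2.resize(imaging.get_image("side")[140:400,190:370,::-1],None,fx=2.3,fy=2.3,interpolation=cv2.INTER_CUBIC))
E
```

```text
(no output)
```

View pics/s3.png

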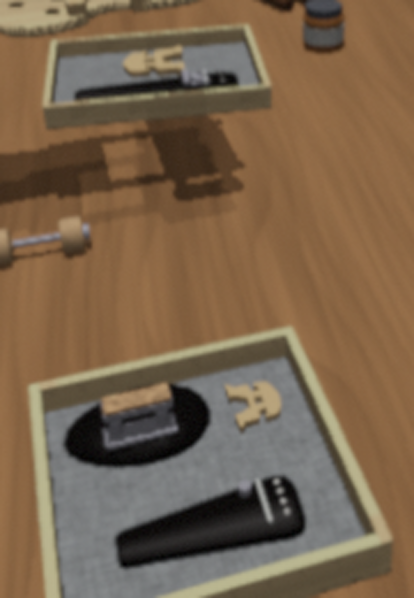

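All five pieces lie flat and apart in their trays: chin rest at (138,425), violin bridge at (255,403), violin tailpiece at (210,520), and the cello pair in the far tray.

```bash
python3 -c "
from cell import job
print(job.sign_off())"
```

```text
the job is handed in; nothing more can be done
None
```

Both kits are made up and the job is handed in: in the last pictures all five fittings lay flat and apart in their trays, the jar and plane were never touched, and the robot's clock stood at about 48 s; sign-off returned no verdict.

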